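# Clock an axle in a V-block and lock it with the hooded clamp knob

### The arm

A 7-joint arm with a two-finger parallel gripper is mounted at the origin on a cart in front of the work surface, level with it; the furniture and walls round the work are solid. World frame = base frame: x ahead of the robot, y to its left, z up, the work surface at z = 0. Lengths are in m, angles in rad, forces in N, time in s.
With the tool pointing down it reaches from about 0.35 to 0.9 m from the base axis. Payload 8.1 kg.
Tool frame: the origin (TCP) lies midway between the tips of the shut fingers; the grasp point (between the pads) lies 19 mm behind it (arm.hold_point_z is the distance from the TCP to the grasp point, in m); z points along the fingers, y is the direction in which the jaws open and shut (so a half turn about z gives the same grasp; the last joint's range is limited). The gripper opens to 92 mm and grips with 3 to 60 N. Pads are 19 mm wide; open, the fingers measure 130 mm over their backs; the gripper's body (75 mm by 190 mm) begins 47 mm behind the grasp point.
Start: joints at [1.08, 0.434, 0.025, 1.573, -0.012, 1.134, -0.075], TCP at [0.236, -0.579, 0.227] pointing down, gripper open.
Joint ranges: [-2.62, 2.62], [-0.44, 2.09], [-1.27, 1.32], [0.08, 2.57], [-1.32, 4.46], [0.12, 2], [-2.74, 2.74]. Speed limits (rad/s): [2.22, 2.22, 3.01, 3.01, 3.14, 3.14, 3.14].

### API

Orientations are given as a rotation vector (axis times angle).
In Python, from cell import arm gives the robot as it stands.
- The arm moves only by the shell command python3 -m pendant 'ROWS' [FORCE]. ROWS is JSON, a list of rows, each a list of 3 entries, a list of its own where there are three numbers: the shift along the tool's x, y, z in m, then the turn, a rotation vector about the tool's x, y, z in degrees, then the finger opening in m, from 0 to 0.0918. A call has 1 to 10 rows; each row shifts and turns the commanded pose from where the row before left it, along the tool's axes as they then stand; what a row does not reach is not made up. A row lasts 1/8 s, in which the tool goes at most 62.5 mm and 10.7 degrees, less where a joint would pass 70% of its speed; a pose out of reach is approached as far as the arm can. A call with a gripper value outside its range is refused whole. The fingers move at their own pace and stop on an object; FORCE is the grip in N (left out, the last holds). Time passes only in rows, so rows that do not move let the fingers close. It gives the time, the measured TCP pose, the force and the opening at its end, in the units of the state.
- arm.observe(): the state, without advancing time (a new reading comes with each control period).
- arm.get_image(name): name is "scene" or "top" or "wrist"; returns (picture, depth): 420x560x3 uint8, red, green, blue; 420x560 float32, m along the optical axis (not along the pixel's ray), 0 where there is no reading.
- arm.camera_params(name): a dict with "fovy" (degrees; the focal length in pixels is half the picture's height over the tangent of half this angle, whatever the lens; pixels are square), "cx", "cy" (the principal point, pixels), "rvec" (rotation vector, rad) and "tvec" (3), from world to camera coordinates, as OpenCV has them; the wrist camera has in their place "mount" (4x4, takes a point from camera to tool coordinates, whose origin is the TCP and whose axes are the flange's). Camera axes: x right, y down, z forward; pixel columns grow to the right and rows downward; lengths in m; the calibration is good to about 2 mm. The wrist camera is an equidistant fisheye: a pixel r from the principal point sees the ray r / f radians off the axis. A picture is of the moment at which its call begins: read the wrist's pose just before it. camera_params takes no time and is no camera call.
- arm.sign_off(): hands the job in, once; it reports no verdict.
Trained networks look in the newest picture that a camera, given by its name, has taken for a name from the list of things; names that differ only in an ending like _2 or _b are one class to them, and where a whole thing is asked for, a point or a joint stands for the part that bears it (a point fixed in the world has none). Each returns a list of dicts, best first, with "conf" (0 to 1); they miss things now and then, are a little off and sometimes report something else, mostly with a low value. They report only what shows in the picture. A call takes as long as a camera call.
- arm.look_for(camera, label): "rect" ([centre column, centre row, width, height] in pixels, round what is visible of it).
- arm.masks_of(camera, label): "pixels" (420x560 bool, what is visible of it) and "rect" ([centre column, centre row, width, height] in pixels, round what is visible of it).
The state is a dict: "clock": time; "joints": joint angles; "dq": joint speeds; "joint_efforts": joint torques, N m; "position": TCP position; "ee_rot": TCP orientation; "force": force on the tool from outside, world axes, zero at the start; "ft_torque": the same for the moment, N m; "width": opening from 0.0 (shut) to 1.0 (fully open).
Only numpy, scipy, OpenCV 4.12 (cv2) and the standard library are available. Lean on these libraries where they do the work, as an engineer would, in place of code of your own. Each camera call takes 0.05 s, during which the arm holds its last target.

### The job

The aluminium axle lying in the V-block is to have its flats dressed. Roll it in the V, without lifting it out or sliding it along, until one of its two flats (either one) faces straight up, then reach through the round port of the spark hood and turn the sunken bar knob clockwise until the clamp holds the axle firmly hand-tight with the flat still facing straight up; do not force the knob beyond that. Leave the sanding discs, punch and marker lying round the fixture where they are.

Things in the scene. Friction and masses are not known exactly. Their poses are not given: they have to be found in the camera images.
- fixture: Clamping fixture fixed on the bench. Origin: centre of the underside of its base plate, 176 (x) x 112 (y) x 12 mm; z up. On it a steel V-block, 60 (x) x 90 (y), top at z = 62, with a 90-degree V along y. Two 14 mm pillars at x = +-47 carry a bridge bar, and on that a grey sheet-steel spark hood 116 x 116, from z = 98 to 172 mm. Both ends of the axle stand out past the hood.
- hood_port (a point): Centre of the round port, 86 mm in diameter, in the 4 mm thick top of the hood, at the upper face, 172 mm above the bench, straight above the knob. A wide open gripper does not fit through it. Axes: the fixture's.
- axle: Aluminium axle, 30 mm diameter, 300 mm long, 0.5 to 0.8 kg, loose in the V. Origin on its axis at mid-length, 65 mm above the bench; its y is its axis, along the fixture's y, towards the flatted end. The last 62 mm there have two parallel flats 20 mm apart, with normals along the axle's +z and -z; at the start z is 0.5 to 1.57 rad from vertical, either way. The rest is round.
- axle_plain_end (a point): Centre of the round end face of the axle, 150 mm from mid-length; the 80 mm of axle next to it are free all round. Gripped there across its diameter and swung about its own axis, the axle rolls in the V; let go, it stays by friction. Axes: the axle's.
- knob_bar (a point): Centre of the top of the black bar knob, 147.5 mm above the bench and 24.5 mm below the hood's upper face. The bar is 42 mm long (this point's x), 14 wide (its y), 26 tall, on a flange whose top is 28 mm below this point. Vertical axis. It stays at its height, takes 0.25 N m to turn, locks itself, has no stop. Clockwise from above lowers the clamp tip 2 mm per rad.
- clamp: The clamp under the bridge bar: fixed guide, knob above, plunger with a 12 mm tip below. Origin: centre of the guide's lower face, 90 mm above the bench; it does not move. The tip is hidden by the hood; it starts 3.2 to 5.6 mm (1.6 to 2.8 rad of the knob) above the axle. Once it bears, each 0.5 rad adds about 45 N of clamp force and 0.09 N m of torque. Hand-tight: 30 to 150 N.
- discs: Stack of sanding discs, 78 mm across, 9 mm high, lying flat on the bench behind of the fixture. Origin: centre of its underside.
- punch: Steel drift punch, 205 mm long, 25 mm thick, lying on the bench in front of the fixture. Origin: middle of its underside.
- marker: Paint marker, 132 mm long, 15 mm thick, lying on the bench behind the fixture. Origin: middle of its underside.

How it is judged:
On the way, in this order (a step that is already met when the one before it is completed fails the run):
1. a flat of the axle faces up, the clamp not yet on it (angle between the z axis of axle and the z axis of fixture, either way round below 0.1 rad and contact force between clamp and axle below 1 N), for 0.2 s.
2. the clamp bears firmly on the axle (contact force between clamp and axle above 30 N), for 0.2 s.
At the end, for the whole second after the job is handed in: One of the axle's flats faces up to within 0.1 rad (6 degrees); the axle lies down in the V along it (0.05 rad, 2 mm) and within 35 mm of the middle; the clamp tip bears on it with more than 30 N, and never bore with over 150 N; the bystanders lie within 30 mm of where they were (angle between the z axis of axle and the z axis of fixture, either way round below 0.1 rad and angle between the y axis of axle and the y axis of fixture, either way round below 0.05 rad and distance between axle and fixture below 0.075 m and z of axle in the frame of fixture below 0.067 m and contact force between clamp and axle above 30 N); the robot touches nothing.
It fails at once if the clamp is forced: more than 150 N on the axle (contact force between clamp and axle above 150 N).
It fails at once if the axle is lifted out of the V (z of axle in the frame of fixture above 0.08 m).
It fails at once if a thing lying round the fixture is disturbed (distance of any of discs, punch, marker from where it was at the start of the episode above 0.03 m).
It also fails if it takes over 72 s, if anything falls off the work surface, if the arm or the gripper's body presses on something with over 40 N, if the wrist force passes 120 N, or if a joint passes its speed limit or range.

## Working session

There is one attempt and no reset: what is moved stays moved. The work goes in short steps, Python scripts to look and compute and a shell command to move; the robot and the scene stay as the last step left them, time stands still between calls to the robot, and variables do not carry over. Pictures are saved under pics/ and viewed, and the job is handed in when it is done.

```bash
ls; mkdir -p pics; python3 - <<'E'
from cell import arm
import cv2
s=arm.observe();print({k:s[k] for k in('clock','position','ee_rot','width','force')},arm.hold_point_z)
for n in('scene','top','wrist'):
    p,d=arm.get_image(n);cv2.imwrite(f'pics/{n}0.png',p[:,:,::-1]);print(n,arm.camera_params(n))
    for l in('fixture','axle','knob_bar','axle_plain_end','hood_port','discs','punch','marker'):
        if n!='wrist' : 
            r=arm.look_for(n,l);print(l,[(x['rect'],round(x['conf'],2)) for x in r[:2]])
E
```

```text
pics
{'clock': 0.0, 'position': array([ 0.23611324, -0.57810287,  0.22592828]), 'ee_rot': array([-3.08117696e+00, -6.05021343e-01,  6.78938496e-04]), 'width': 1.0013234239843303, 'force': array([-0.14786525,  0.1113345 ,  0.67191504])} 0.0188
scene {'fovy': 42.074198646034525, 'cx': 277.84104098019617, 'cy': 212.4931319665167, 'rvec': array([ 2.35346139,  0.96476138, -0.33221652]), 'tvec': array([-0.42777464, -0.24540477,  1.40137081])}
fixture [([267.0, 197.5, 95.6, 113.0], 0.61)]
axle [([261.0, 202.4, 91.8, 104.9], 0.68), ([225.1, 175.9, 39.6, 63.2], 0.34)]
knob_bar [([261.7, 178.1, 20.6, 11.6], 0.63)]
axle_plain_end [([260.6, 203.2, 87.4, 104.7], 0.66)]
hood_port [([264.1, 197.4, 92.0, 118.1], 0.98), ([337.0, 220.5, 35.3, 29.6], 0.53)]
discs [([336.6, 220.2, 37.7, 31.5], 0.84)]
punch [([223.9, 177.1, 44.6, 62.0], 0.81)]
marker [([294.5, 282.5, 39.8, 53.2], 0.9), ([225.3, 177.3, 39.0, 61.6], 0.41)]
top {'fovy': 53.6845710362108, 'cx': 273.27187846321146, 'cy': 209.15492401263037, 'rvec': array([ 2.14744298, -2.15382199,  0.12845367]), 'tvec': array([0.0360936 , 0.58076146, 0.88369889])}
fixture [([265.1, 242.2, 66.7, 83.8], 0.78)]
axle [([266.0, 241.2, 143.3, 38.9], 0.66)]
knob_bar [([268.8, 239.4, 15.5, 17.6], 0.56)]
axle_plain_end [([265.7, 245.0, 139.8, 42.0], 0.73)]
hood_port [([268.2, 243.6, 75.9, 87.6], 0.97)]
discs [([222.4, 192.9, 36.3, 34.1], 0.75)]
punch [([258.1, 308.2, 84.2, 39.1], 0.85)]
marker [([299.0, 175.4, 60.3, 16.9], 0.81)]
wrist {'fovy': 65.70646984690485, 'cx': 281.66153282639607, 'cy': 214.59591980928602, 'mount': array([[-8.47684596e-04, -9.58184848e-01, -2.86148699e-01,
         7.60863515e-02],
       [ 9.99999498e-01, -6.59151529e-04, -7.55184850e-04,
         8.82273087e-04],
       [ 5.34991329e-04, -2.86149195e-01,  9.58184926e-01,
        -1.58784006e-01],
       [ 0.00000000e+00,  0.00000000e+00,  0.00000000e+00,
         1.00000000e+00]])}
```

```bash
python3 - <<'E'
import cv2
a=cv2.imread('pics/scene0.png')[110:320,150:400];cv2.imwrite('pics/s0c.png',cv2.resize(a,(714,600),interpolation=2))
a=cv2.imread('pics/top0.png')[140:340,150:400];cv2.imwrite('pics/t0c.png',cv2.resize(a,(750,600),interpolation=2))
E
```

```text
(no output)
```

View pics/s0c.png

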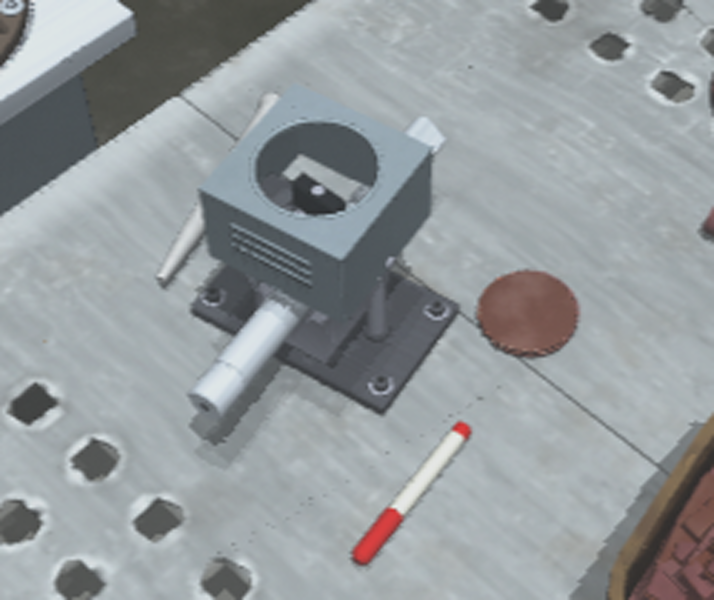

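View pics/t0c.png

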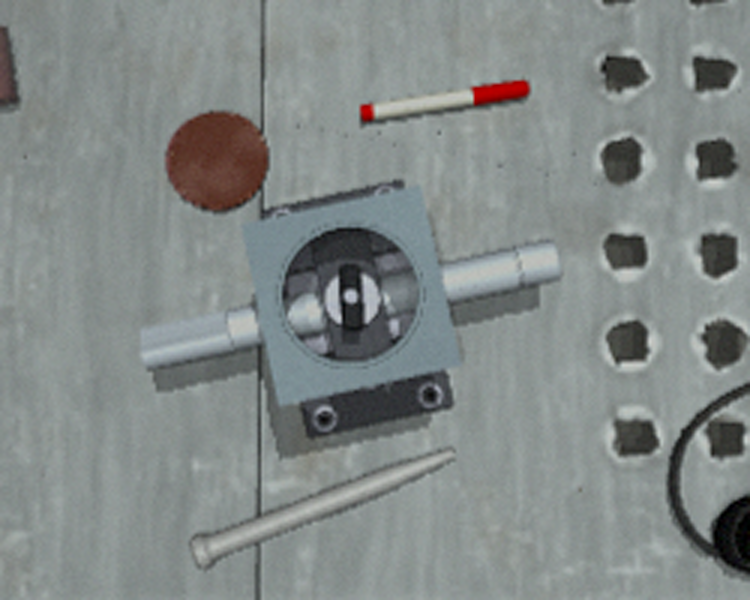

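View pics/scene0.png

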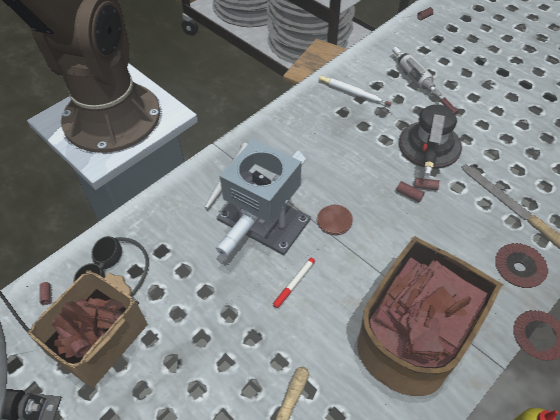

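```bash
cat > h.py <<'E'
import numpy as np,cv2
from scipy.spatial.transform import Rotation as R
from cell import arm
def cloud(n,st=None,im=None):
    c=arm.camera_params(n)
    if n=='wrist' and st is None: st=arm.observe()
    p,d=im if im is not None else arm.get_image(n)
    f=210/np.tan(np.radians(c['fovy']/2))
    v,u=np.mgrid[0:420,0:560].astype(float)
    x=(u-c['cx'])/f;y=(v-c['cy'])/f
    if n=='wrist':
        r=np.hypot(x,y)+1e-12;k=np.tan(np.minimum(r,1.5))/r;x=x*k;y=y*k
    P=np.stack([x*d,y*d,d],-1)
    if n=='wrist':
        M=c['mount'];P=P@M[:3,:3].T+M[:3,3]
        P=P@R.from_rotvec(st['ee_rot']).as_matrix().T+st['position']
    else:
        Rm=R.from_rotvec(c['rvec']).as_matrix();P=(P-c['tvec'])@Rm
    P[d<=0]=np.nan
    return p,d,P
def project(n,X,st=None):
    c=arm.camera_params(n);f=210/np.tan(np.radians(c['fovy']/2));X=np.atleast_2d(X)
    if n=='wrist':
        st=st or arm.observe();q=(X-st['position'])@R.from_rotvec(st['ee_rot']).as_matrix()
        M=c['mount'];q=(q-M[:3,3])@M[:3,:3]
        r=np.hypot(q[:,0],q[:,1]);k=np.arctan2(r,q[:,2])/(r+1e-12)
    else:
        q=X@R.from_rotvec(c['rvec']).as_matrix().T+c['tvec'];k=1/q[:,2]
    return np.c_[c['cx']+f*k*q[:,0],c['cy']+f*k*q[:,1]]
E
python3 - <<'E'
from h import *
for n in('top','scene'):
    p,d,P=cloud(n)
    z=P[...,2]
    v,u=np.mgrid[0:420,0:560]
    # hood top
    m=(abs(z-.172)<.012)&(P[...,0]>0)&(abs(P[...,0])<.9)&(abs(P[...,1])<.9)
    nc,l,s,ct=cv2.connectedComponentsWithStats(m.astype(np.uint8))
    i=1+np.argmax(s[1:,4]);hp=P[l==i];print(n,'hood z',hp[:,2].mean(),s[i])
    rc=cv2.minAreaRect((hp[:,:2]*1000).astype(np.float32));print(rc)
    C=np.array(rc[0])/1000
    # axle top pts
    m=(z>.05)&(z<.09)&(np.hypot(P[...,0]-C[0],P[...,1]-C[1])>.075)&(np.hypot(P[...,0]-C[0],P[...,1]-C[1])<.2)
    A=P[m];k=A[:,2]>.07;A=A[k]
    vx,vy,x0,y0=cv2.fitLine((A[:,:2]).astype(np.float32),cv2.DIST_HUBER,0,.01,.01).ravel();
    print('axle dir',np.degrees(np.arctan2(vy,vx)),'pt',x0,y0,'off C',-vy*(C[0]-x0)+vx*(C[1]-y0))
    t=(A[:,0]-x0)*vx+(A[:,1]-y0)*vy;print('ext',t.min(),t.max(),len(A),(C[0]-x0)*vx+(C[1]-y0)*vy)
    kb=arm.masks_of(n,'knob_bar')[0];m=kb['pixels']
    K=P[m];K=K[(abs(K[:,2]-.1475)<.012)&(np.hypot(K[:,0]-C[0],K[:,1]-C[1])<.03)];print(len(K),K.mean(0));print(cv2.minAreaRect((K[:,:2]*1000).astype(np.float32)))
    print('bench z',np.nanmedian(z[(abs(P[...,0]-C[0])<.25)&(abs(z)<.02)]))
E
```

```text
top hood z 0.17268169246302137 [ 231  202   73   74 2236]
((509.0594177246094, 46.14374542236328), (116.08978271484375, 115.98894500732422), 12.310412406921387)
axle dir -77.31121 pt 0.51261336 0.022918496 off C 0.0016344037601142424
ext -0.175541833034655 0.12411316054907745 891 -0.023438673648364675
154 [0.50895215 0.04595876 0.14742122]
((509.39117431640625, 46.08448028564453), (41.02669143676758, 13.911688804626465), 3.7084522247314453)
bench z -0.00010229754742528539
scene hood z 0.1714453936331296 [ 219  139   82   66 1942]
((510.76373291015625, 46.560218811035156), (118.93650817871094, 119.71881103515625), 12.072596549987793)
axle dir -77.058586 pt 0.5298991 -0.028011149 off C -0.0019487432233682364
ext -0.2311667870914348 0.07182985968024036 514 -0.07696268226778587
151 [0.51219044 0.04470551 0.14575864]
((512.8226928710938, 46.81709289550781), (40.826210021972656, 16.678457260131836), 5.895096778869629)
bench z -0.0003173895848834488
```

```bash
python3 - <<'E'
from h import *
p,d,P=cloud('top')
th=np.radians(12.6);C=np.array([.5093,.0463])
q=P[...,:2]-C;fx=q[...,0]*np.cos(th)+q[...,1]*np.sin(th);fy=-q[...,0]*np.sin(th)+q[...,1]*np.cos(th);z=P[...,2]
for a,b in((.095,.14),(-.14,-.08)):
    m=(fy>a)&(fy<b)&(abs(fx)<.025)&(z>.03)
    print(a,m.sum())
    X,Z=fx[m],z[m]
    for lo in np.arange(-.020,.022,.002):
        k=(X>=lo)&(X<lo+.002)
        if k.sum():print(round(lo*1000+1),k.sum(),np.round(Z[k].mean()*1000,1),np.round(Z[k].std()*1000,1), p[m][k].mean(0).round())
E
```

```text
0.095 302
-15 11 68.1 2.1 [75. 78. 78.]
-13 21 72.4 1.7 [ 91.  98. 101.]
-11 22 75.1 1.7 [122. 130. 135.]
-9 22 77.6 1.7 [142. 152. 157.]
-7 21 78.5 1.4 [156. 167. 173.]
-5 21 79.1 1.5 [169. 181. 183.]
-3 22 79.9 1.9 [174. 185. 186.]
-1 19 79.8 0.8 [158. 169. 173.]
1 18 78.1 1.2 [146. 157. 162.]
3 18 75.9 1.8 [146. 157. 162.]
5 21 74.8 1.9 [150. 162. 166.]
7 18 73.2 1.3 [151. 162. 167.]
9 18 70.8 1.5 [152. 162. 168.]
11 19 69.3 1.1 [154. 165. 171.]
13 19 67.3 2.0 [153. 164. 170.]
15 12 65.6 1.4 [149. 159. 164.]
-0.14 396
-15 30 69.9 3.1 [83. 88. 89.]
-13 31 73.9 2.0 [110. 118. 122.]
-11 28 76.6 2.0 [136. 146. 150.]
-9 28 77.8 1.7 [149. 160. 165.]
-7 26 79.6 1.7 [159. 171. 176.]
-5 27 79.7 1.5 [172. 183. 184.]
-3 27 80.4 1.4 [180. 187. 184.]
-1 28 80.7 1.3 [185. 188. 185.]
1 26 80.2 1.5 [185. 187. 183.]
3 26 79.5 1.3 [184. 189. 185.]
5 27 78.7 1.5 [176. 187. 185.]
7 25 78.0 1.7 [165. 177. 180.]
9 27 76.1 1.6 [149. 160. 165.]
11 23 73.4 2.0 [133. 142. 147.]
13 17 70.0 1.4 [113. 121. 125.]
```

```bash
cat >> h.py <<'E'
th=np.radians(12.6);C=np.array([.5093,.0463])
FX=np.array([np.cos(th),np.sin(th),0]);FY=np.array([-np.sin(th),np.cos(th),0]);EZ=np.array([0,0,1.])
def fix(P):
    q=P-np.r_[C,0];return q@FX,q@FY,P[...,2]
def W(x,y,z): return np.r_[C,0]+x*FX+y*FY+z*EZ
def toolR(a,yaw=None):
    zt=-(np.sin(a)*FX+np.cos(a)*EZ);return np.c_[FY,np.cross(zt,FY),zt]
def rows(p0,R0,pt,Rt,n):
    D=R.from_matrix(R0.T@Rt).as_rotvec()
    out=[];Rc=R0.copy();Rs=R.from_rotvec(D/n).as_matrix()
    for i in range(n):
        out.append((np.round(Rc.T@(pt-p0)/n,4).tolist(),np.round(np.degrees(D/n),2).tolist()));Rc=Rc@Rs
    return out
def cur():
    s=arm.observe();return s['position'],R.from_rotvec(s['ee_rot']).as_matrix()
def flatfit(n=3,lo=.001,hi=.013,cam='top'):
    o=[]
    for i in range(n):
        p,d,P=cloud(cam);x,y,z=fix(P)
        m=(y>.095)&(y<.142)&(x>lo)&(x<hi)&(z>.05)&(z<.095)
        A=np.c_[x[m],y[m],np.ones(m.sum())];c=np.linalg.lstsq(A,z[m],rcond=None)[0]
        for _ in range(3):
            r=z[m]-A@c;k=abs(r)<.004;c=np.linalg.lstsq(A[k],z[m][k],rcond=None)[0]
        o.append([np.degrees(np.arctan(-c[0])),np.degrees(np.arctan(-c[1])),c[2]*1000,k.sum()])
    return np.round(o,2)
E
python3 - <<'E'
from h import *
print(flatfit(4))
p,Rm=cur()
pt=W(-.0005,-.130,.20)
for r in rows(p,Rm,pt,toolR(np.radians(22)),11):print(r)
print(arm.observe()['clock'])
E
```

```text
[[ 4.280e+01 -2.700e-01  7.884e+01  1.210e+02]
 [ 4.111e+01 -4.000e-02  7.906e+01  1.150e+02]
 [ 4.262e+01  3.900e-01  8.007e+01  1.130e+02]
 [ 4.270e+01 -7.500e-01  7.782e+01  1.160e+02]]
([0.0424, -0.0316, 0.0024], [1.66, -1.4, -7.21])
([0.0461, -0.0259, 0.0022], [1.66, -1.4, -7.21])
([0.049, -0.0199, 0.0017], [1.66, -1.4, -7.21])
([0.0512, -0.0135, 0.0009], [1.66, -1.4, -7.21])
([0.0525, -0.007, -0.0], [1.66, -1.4, -7.21])
([0.0529, -0.0003, -0.0012], [1.66, -1.4, -7.21])
([0.0525, 0.0062, -0.0026], [1.66, -1.4, -7.21])
([0.0512, 0.0127, -0.0041], [1.66, -1.4, -7.21])
([0.0491, 0.0189, -0.0058], [1.66, -1.4, -7.21])
([0.0462, 0.0247, -0.0076], [1.66, -1.4, -7.21])
([0.0426, 0.03, -0.0095], [1.66, -1.4, -7.21])
1.4
```

```bash
python3 -m pendant '[[[0.0424,-0.0316,0.0024],[1.66,-1.4,-7.21],0.0918],[[0.0461,-0.0259,0.0022],[1.66,-1.4,-7.21],0.0918],[[0.049,-0.0199,0.0017],[1.66,-1.4,-7.21],0.0918],[[0.0512,-0.0135,0.0009],[1.66,-1.4,-7.21],0.0918],[[0.0525,-0.007,0],[1.66,-1.4,-7.21],0.0918],[[0.0529,-0.0003,-0.0012],[1.66,-1.4,-7.21],0.08],[[0.0525,0.0062,-0.0026],[1.66,-1.4,-7.21],0.06],[[0.0512,0.0127,-0.0041],[1.66,-1.4,-7.21],0.06],[[0.0491,0.0189,-0.0058],[1.66,-1.4,-7.21],0.06],[[0.0462,0.0247,-0.0076],[1.66,-1.4,-7.21],0.06]]' 20
python3 -m pendant '[[[0.0426,0.03,-0.0095],[1.66,-1.4,-7.21],0.06],[[0,0,0],[0,0,0],0.06]]'
python3 - <<'E'
from h import *
s=arm.observe();print(s['joints'].round(2),s['clock'],fix(s['position']))
a=arm.get_image('wrist');cv2.imwrite('pics/w1.png',a[0][:,:,::-1])
p,d,P=cloud('wrist',s,a);x,y,z=fix(P)
for lo in np.arange(-.15,-.06,.01):
    m=(y>lo)&(y<lo+.01)&(z>.074)&(z<.09)&(abs(x)<.03)
    if m.sum()>10:
        X,Z=x[m],z[m]
        # circle fit w/ radius 15mm
        from scipy.optimize import least_squares
        f=least_squares(lambda c:np.hypot(X-c[0],Z-c[1])-.015,[0,.065],loss='soft_l1',f_scale=.001).x
        print(round(lo,2),m.sum(),f.round(4))
pt=W(-.0005,-.130,.0);Rt=toolR(np.radians(22));pt=W(0,-.13,.065)+Rt[:,2]*.0188
pp,Rm=cur()
for r in rows(pp,Rm,pt,Rt,4):print(r)
E
```

```text
clock: 2.65
position: [0.5106, -0.1249, 0.2024]
ee_rot: [-1.948, -2.138, 0.405]
force: [1.0, -0.9, -0.1]
width: 0.655
clock: 2.9
position: [0.5387, -0.0748, 0.199]
ee_rot: [-1.782, -2.247, 0.432]
force: [-0.5, -0.1, 0.8]
width: 0.651
[ 0.25  0.6  -0.42  1.48  0.26  1.5   0.01] 2.9 (np.float64(0.0022725762746210014), np.float64(-0.12461401549700568), array(0.19896725))
-0.15 221 [0.0004 0.0653]
-0.14 282 [0.0003 0.0655]
-0.13 309 [0.0004 0.0654]
-0.12 278 [0.0005 0.0652]
-0.11 306 [0.0006 0.0654]
-0.1 321 [0.0009 0.0655]
-0.09 317 [0.0008 0.0656]
-0.08 334 [0.0006 0.0657]
-0.07 177 [0.0006 0.0656]
([-0.0006, 0.0124, 0.0359], [-0.0, -0.0, 0.06])
([-0.0006, 0.0124, 0.0359], [-0.0, -0.0, 0.06])
([-0.0006, 0.0124, 0.0359], [-0.0, -0.0, 0.06])
([-0.0006, 0.0124, 0.0359], [-0.0, -0.0, 0.06])
```

View pics/w1.png

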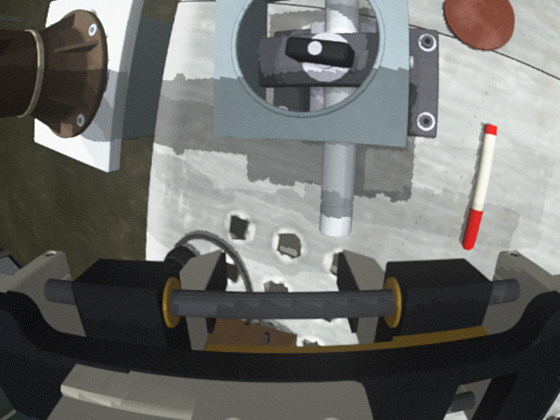

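```bash
python3 -m pendant '[[[-0.0012,0.025,0.01],[0,0,0.12],0.06],[[-0.0012,0.025,0.03],[0,0,0.12],0.06],[[0,0,0.036],[0,0,0],0.06],[[0,0,0.036],[0,0,0],0.06],[[0,0,0.0315],[0,0,0],0.06],[[0,0,0],[0,0,0],0.06]]'
python3 - <<'E'
from h import *
s=arm.observe();Rm=cur()[1];g=s['position']-Rm[:,2]*.0188;print(s['clock'],fix(g),s['force'],fix(Rm[:,2]+np.r_[C,0]),fix(Rm[:,0]+np.r_[C,0]))
a=arm.get_image('wrist');cv2.imwrite('pics/w2.png',a[0][:,:,::-1])
E
```

```text
clock: 3.7
position: [0.528, -0.0869, 0.047]
ee_rot: [-1.8, -2.23, 0.44]
force: [-0.1, 0.5, 1.3]
width: 0.652
3.7 (np.float64(-0.0036981925193025973), np.float64(-0.1340367008952146), array(0.06438564)) [-0.10174977  0.46321574  1.33481558] (np.float64(-0.37871135648743964), np.float64(0.0009836163192029745), array(-0.92551431)) (np.float64(0.006968146182566773), np.float64(0.9999741226855812), array(-0.00178855))
```

View pics/w2.png

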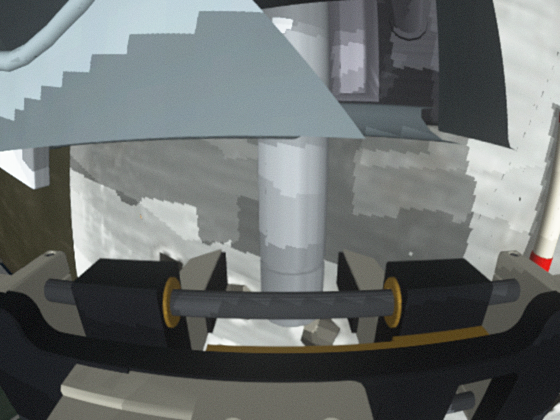

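```bash
python3 -m pendant '[[[0,0.0035,-0.0025],[0,0,0.4],0.06],[[0,0,0],[0,0,0],0.025],[[0,0,0],[0,0,0],0.025],[[0,0,0],[0,0,0],0.025],[[0,0,0],[0,0,0],0.025]]' 35
python3 - <<'E'
from h import *
s=arm.observe();Rm=cur()[1];g=s['position']-Rm[:,2]*.0188;print(s['clock'],fix(g),s['force'],s['ft_torque'],s['width']*.0918,fix(Rm[:,2]+np.r_[C,0]))
print(flatfit(2))
E
```

```text
clock: 4.38
position: [0.5341, -0.084, 0.0492]
ee_rot: [-1.807, -2.23, 0.438]
force: [-0.8, -0.1, 2.2]
width: 0.314
4.375 (np.float64(0.0028471161351414395), np.float64(-0.1325844042314056), array(0.06666746)) [-0.75333943 -0.10674384  2.23432324] [-0.04777387 -0.24088987  0.17261043] 0.02884867520344566 (np.float64(-0.37532000347613637), np.float64(0.0001666347954204829), array(-0.92689528))
[[ 41.78   0.13  79.74 117.  ]
 [ 40.84  -0.63  77.71 119.  ]]
```

```bash
python3 -m pendant '[[[0,0.0015,-0.0001],[-5,0,0],0.025],[[0,0.0015,-0.0001],[-5,0,0],0.025],[[0,0.0015,-0.0001],[-5,0,0],0.025],[[0,0.0015,-0.0001],[-5,0,0],0.025],[[0,0,0],[0,0,0],0.025]]' 35
python3 - <<'E'
from h import *
s=arm.observe();Rm=cur()[1];g=s['position']-Rm[:,2]*.0188;print(s['clock'],fix(g),s['force'],s['ft_torque'],s['width']*.0918,fix(Rm[:,2]+np.r_[C,0]))
print(flatfit(2,-.004,.011))
E
```

```text
clock: 5.1
position: [0.5396, -0.0829, 0.0485]
ee_rot: [-1.966, -2.426, 0.046]
force: [-0.9, 1.0, 0.1]
width: 0.317
5.1 (np.float64(0.00201752759616728), np.float64(-0.13261957612139968), array(0.0673345)) [-0.91668341  0.97058439  0.08782188] [ 0.0628443   0.19286383 -0.03883838] 0.029127060172252996 (np.float64(-0.03459584565116566), np.float64(-0.003760593776092636), array(-0.99939431))
[[ 23.31  -0.29  76.   154.  ]
 [ 22.41   0.46  77.33 156.  ]]
```

```bash
python3 -m pendant '[[[0,0.0015,-0.0001],[-5.5,0,0],0.025],[[0,0.0016,-0.0001],[-5.5,0,0],0.025],[[0,0.0016,-0.0001],[-5.5,0,0],0.025],[[0,0.0016,-0.0001],[-5.5,0,0],0.025],[[0,0,0],[0,0,0],0.025]]' 35
python3 - <<'E'
from h import *
s=arm.observe();Rm=cur()[1];g=s['position']-Rm[:,2]*.0188;print(s['clock'],fix(g),s['force'],s['ft_torque'],s['width']*.0918,fix(Rm[:,2]+np.r_[C,0]))
print(flatfit(4,-.009,.009))
E
```

```text
clock: 5.82
position: [0.5461, -0.0814, 0.0488]
ee_rot: [1.821, 2.249, 0.391]
force: [-2.3, 0.8, 1.8]
width: 0.319
5.825 (np.float64(0.0016710638199607779), np.float64(-0.13248968957151952), array(0.06649663)) [-2.34722646  0.78560265  1.78143073] [0.06445983 0.89888519 0.11830226] 0.0292617263380866 (np.float64(0.3406230089601244), np.float64(-0.007417067309174071), array(-0.9401707))
[[-1.590e+00 -9.600e-01  7.432e+01  1.880e+02]
 [-1.000e-02 -6.900e-01  7.499e+01  1.880e+02]
 [ 9.400e-01 -1.020e+00  7.432e+01  1.900e+02]
 [-4.300e-01  2.000e-02  7.644e+01  1.900e+02]]
```

```bash
python3 -m pendant '[[[0,0,0],[0,0,0],0.036],[[0,0,0],[0,0,0],0.05],[[0,0,0],[0,0,0],0.06],[[0,0,-0.03],[0,0,0],0.06],[[0,0,-0.05],[0,0,0],0.06],[[0,0,-0.05],[0,0,0],0.06]]' 35
python3 - <<'E'
from h import *
s=arm.observe();print(s['clock'],fix(s['position']),s['force'],s['joints'].round(2))
print(flatfit(5,-.009,.009))
# target: over knob yaw 184ish
K=np.array([.5095,.0463,.25]);
for deg in(184.,):
    t=np.radians(deg);x=np.array([np.cos(t),np.sin(t),0]);z=-EZ;Rt=np.c_[x,np.cross(z,x),z]
    pp,Rm=cur()
    for r in rows(pp,Rm,K,Rt,9):print(r)
E
```

```text
clock: 6.78
position: [0.5021, -0.0898, 0.1724]
ee_rot: [1.82, 2.25, 0.393]
force: [0.8, -1.1, -0.1]
width: 0.653
6.775 (np.float64(-0.03666748160951114), np.float64(-0.13125358571948845), array(0.17236178)) [ 0.75301354 -1.0878206  -0.09138029] [ 0.87  0.26 -0.82  2.15  0.19  0.49  0.16]
[[-1.000e-02  3.200e-01  7.599e+01  1.920e+02]
 [-4.000e-02 -1.800e-01  7.521e+01  1.910e+02]
 [-6.000e-02  4.800e-01  7.642e+01  1.910e+02]
 [-1.860e+00 -6.700e-01  7.397e+01  1.910e+02]
 [-1.300e+00 -8.000e-02  7.537e+01  1.890e+02]]
([0.0147, 0.0067, -0.007], [1.81, 1.62, -9.02])
([0.0137, 0.0087, -0.0068], [1.81, 1.62, -9.02])
([0.0124, 0.0105, -0.0067], [1.81, 1.62, -9.02])
([0.0108, 0.0121, -0.0068], [1.81, 1.62, -9.02])
([0.0089, 0.0135, -0.0069], [1.81, 1.62, -9.02])
([0.0069, 0.0145, -0.0071], [1.81, 1.62, -9.02])
([0.0048, 0.0152, -0.0074], [1.81, 1.62, -9.02])
([0.0026, 0.0155, -0.0078], [1.81, 1.62, -9.02])
([0.0004, 0.0155, -0.0083], [1.81, 1.62, -9.02])
```

```bash
python3 -m pendant '[[[0,0.017,-0.047],[0,0,0],0.06],[[0,0.017,-0.047],[0,0,0],0.06],[[0,0,0],[0,0,0],0.05]]' 35
python3 - <<'E'
from h import *
pp,Rm=cur();print(pp)
K=np.array([.5095,.0463,.26]);t=np.radians(184);x=np.array([np.cos(t),np.sin(t),0]);z=-EZ;Rt=np.c_[x,np.cross(z,x),z]
for r in rows(pp,Rm,K,Rt,9):print(r)
E
```

```text
clock: 7.4
position: [0.5047, -0.0893, 0.2739]
ee_rot: [1.816, 2.246, 0.395]
force: [-0.8, -0.3, -0.2]
width: 0.585
[ 0.50465848 -0.08929931  0.27388206]
([0.0146, 0.0029, 0.0026], [1.82, 1.64, -9.0])
([0.0139, 0.0053, 0.0029], [1.82, 1.64, -9.0])
([0.0128, 0.0075, 0.0031], [1.82, 1.64, -9.0])
([0.0114, 0.0095, 0.0032], [1.82, 1.64, -9.0])
([0.0097, 0.0112, 0.0031], [1.82, 1.64, -9.0])
([0.0077, 0.0127, 0.003], [1.82, 1.64, -9.0])
([0.0055, 0.0138, 0.0028], [1.82, 1.64, -9.0])
([0.0032, 0.0146, 0.0024], [1.82, 1.64, -9.0])
([0.0008, 0.015, 0.002], [1.82, 1.64, -9.0])
```

```bash
python3 -m pendant '[[[0.0146,0.0029,0.0026],[1.82,1.64,-9.0],0.03],[[0.0139,0.0053,0.0029],[1.82,1.64,-9.0],0.03],[[0.0128,0.0075,0.0031],[1.82,1.64,-9.0],0.03],[[0.0114,0.0095,0.0032],[1.82,1.64,-9.0],0.03],[[0.0097,0.0112,0.0031],[1.82,1.64,-9.0],0.03],[[0.0077,0.0127,0.003],[1.82,1.64,-9.0],0.03],[[0.0055,0.0138,0.0028],[1.82,1.64,-9.0],0.03],[[0.0032,0.0146,0.0024],[1.82,1.64,-9.0],0.03],[[0.0008,0.015,0.002],[1.82,1.64,-9.0],0.03],[[0,0,0],[0,0,0],0.03]]' 35
python3 - <<'E'
from h import *
s=arm.observe();Rm=cur()[1];print(s['clock'],s['position'],s['joints'].round(2),s['width']*.0918);print(Rm.round(3))
a=arm.get_image('wrist');cv2.imwrite('pics/w3.png',a[0][:,:,::-1])
p,d,P=cloud('wrist',s,a)
for l in ('knob_bar',):
    for k in arm.masks_of('wrist',l):
        m=k['pixels'];K=P[m];K=K[(abs(K[:,2]-.1475)<.008)&(np.hypot(*(K[:,:2]-C).T)<.03)]
        print(l,k['rect'],k['conf'],len(K))
        if len(K)>20:print(cv2.minAreaRect((K[:,:2]*1000).astype(np.float32)),K.mean(0))
z=P[...,2];hm=(abs(z-.172)<.006)&(np.hypot(P[...,0]-C[0],P[...,1]-C[1])<.09)
H=P[hm];r=np.hypot(*(H[:,:2]-C).T)
from scipy.optimize import least_squares
B=np.degrees(np.arctan2(H[:,1]-C[1],H[:,0]-C[0]));E=[]
for b in range(-180,180,6):
    k=(B>=b)&(B<b+6)
    if k.sum()>5:
        i=np.argmin(r[k]);
        if r[k][i]<.055:E.append(H[k][i,:2])
E=np.array(E);f=least_squares(lambda c:np.hypot(E[:,0]-c[0],E[:,1]-c[1])-c[2],[*C,.043],loss='soft_l1',f_scale=.001).x;print('port',f,len(E),H[:,2].mean())
E
```

```text
clock: 8.65
position: [0.5069, 0.0483, 0.2556]
ee_rot: [0.117, -3.132, -0.005]
force: [0.7, -0.3, 0.5]
width: 0.324
8.65 [0.50692087 0.0483363  0.25555138] [ 0.63  0.45 -1.14  1.74  0.42  1.24  1.03] 0.02970969316540173
[[-0.997 -0.074 -0.007]
 [-0.074  0.997  0.003]
 [ 0.007  0.004 -1.   ]]
knob_bar [279.4, 212.1, 35.1, 47.6] 0.57 771
((509.8135986328125, 45.43418502807617), (41.175392150878906, 13.883292198181152), 3.6183788776397705) [0.50848387 0.04518068 0.14756763]
port [0.51014709 0.04576265 0.04210588] 52 0.172787588301483
```

View pics/w3.png

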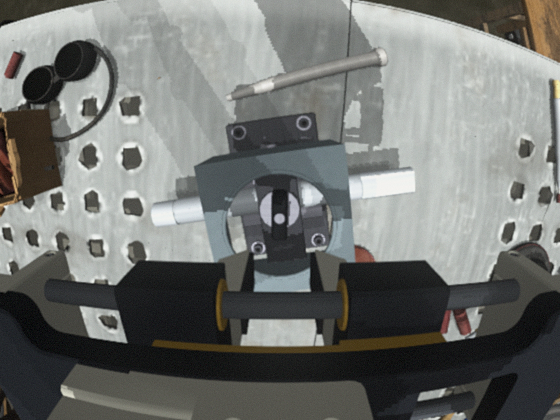

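```bash
python3 -m pendant '[[[-0.0028,-0.003,0.02],[0,0,0.6],0.03],[[0,0,0.03],[0,0,0],0.03],[[0,0,0.03],[0,0,0],0.03],[[0,0,0],[0,0,0],0.03],[[0,0,0],[0,0,0],0.03]]' 35
python3 - <<'E'
from h import *
o=[arm.observe()['position'] for _ in range(3)];print(o)
s=arm.observe();Rm=cur()[1];print(s['clock'],s['force']);print(Rm.round(3))
a=arm.get_image('wrist');cv2.imwrite('pics/w4.png',cv2.resize(a[0][100:340,140:420,::-1],(700,600)))
E
```

```text
clock: 9.38
position: [0.5102, 0.0428, 0.178]
ee_rot: [0.09, -3.136, -0.003]
force: [0.4, -0.1, 0.1]
width: 0.326
[array([0.51022041, 0.04281907, 0.17800519]), array([0.51022041, 0.04281907, 0.17800519]), array([0.51022041, 0.04281907, 0.17800519])]
9.375 [ 0.4398841  -0.05615072  0.08209012]
[[-0.998 -0.057 -0.004]
 [-0.057  0.998  0.002]
 [ 0.004  0.002 -1.   ]]
```

View pics/w4.png

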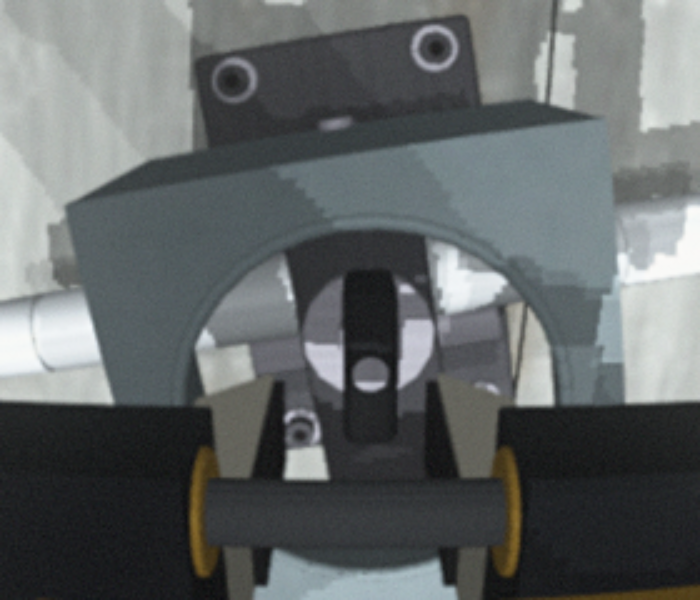

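```bash
python3 -m pendant '[[[0,0.0032,0],[0,0,0],0.03],[[0,0,0.018],[0,0,0],0.03],[[0,0,0.018],[0,0,0],0.03],[[0,0,0.0175],[0,0,0],0.03],[[0,0,0],[0,0,0],0.03]]' 35
python3 - <<'E'
from h import *
s=arm.observe();Rm=cur()[1];print(s['clock'],s['position'],s['force'],s['ft_torque']);print(Rm.round(3))
a=arm.get_image('wrist');cv2.imwrite('pics/w5.png',cv2.resize(a[0][100:340,140:420,::-1],(700,600)))
E
```

```text
clock: 10.05
position: [0.5083, 0.0461, 0.1222]
ee_rot: [0.093, -3.133, -0.002]
force: [-1.0, -0.2, -0.1]
width: 0.322
10.05 [0.50834637 0.04610656 0.12221531] [-0.97602856 -0.16837625 -0.07074008] [ 0.09934965 -0.1874479   0.04653743]
[[-0.998 -0.059 -0.008]
 [-0.059  0.998  0.001]
 [ 0.008  0.002 -1.   ]]
```

View pics/w5.png

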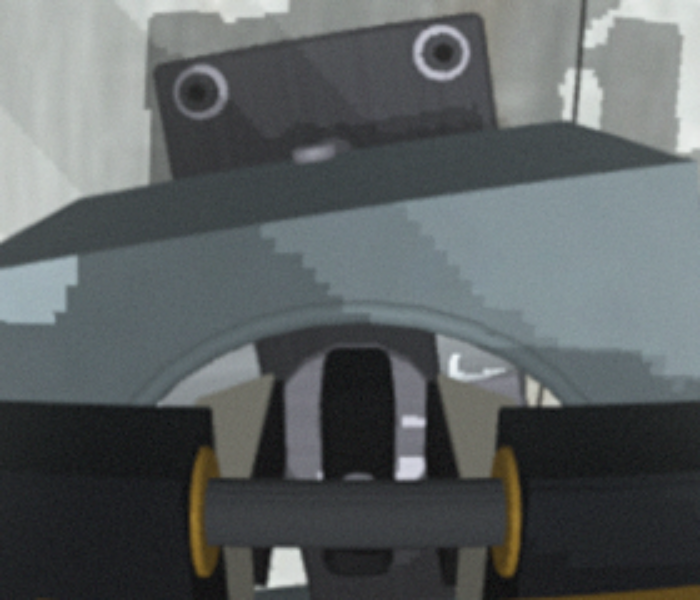

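```bash
python3 -m pendant '[[[-0.001,0,-0.0015],[0,0,0],0.01],[[0,0,0],[0,0,0],0.01],[[0,0,0],[0,0,0],0.01],[[0,0,0],[0,0,0],0.01]]' 50
python3 -c "
from h import *
s=arm.observe();print(s['force'],s['ft_torque'],s['width']*91.8,s['joints'].round(2))"
python3 -m pendant '[[[0,0,0],[0,0,5],0.01],[[0,0,0],[0,0,8],0.01],[[0,0,0],[0,0,8],0.01],[[0,0,0],[0,0,8],0.01],[[0,0,0],[0,0,0],0.01]]' 50
python3 -c "
from h import *
s=arm.observe();print(s['force'],s['ft_torque'],s['width']*91.8,s['joints'].round(2),np.degrees(np.arctan2(*cur()[1][[1,0],0])))"
```

```text
clock: 10.6
position: [0.5111, 0.0469, 0.1262]
ee_rot: [0.093, -3.137, -0.003]
force: [-0.4, 0.4, 6.0]
width: 0.152
[-0.35089128  0.42357293  6.02581835] [ 0.2905126  -0.14933129  0.13427235] 13.988040760427799 [ 0.53  0.58 -1.02  1.9   0.59  0.99  0.87]
clock: 11.22
position: [0.5112, 0.047, 0.1262]
ee_rot: [-0.695, -3.061, -0.002]
force: [0.5, 2.2, 5.6]
width: 0.148
[0.49494239 2.24109005 5.64506915] [ 0.52417133 -0.3930387  -0.26299995] 13.553516277327391 [ 0.45  0.53 -0.89  1.91  0.5   0.95  0.45] 154.40530041979483
```

```bash
cat > m.py <<'E'
from h import *
s=arm.observe();print(round(s['clock'],2),'yaw',round(np.degrees(np.arctan2(*cur()[1][[1,0],0])),1),'F',s['force'].round(1),'T',s['ft_torque'].round(2),'w',round(s['width']*91.8,1),s['joints'].round(2),'eff7',s['joint_efforts'].round(2)[-1])
E
python3 -m pendant '[[[0,0,0],[0,0,9],0.01],[[0,0,0],[0,0,9],0.01],[[0,0,0],[0,0,9],0.01]]' 50; python3 m.py
python3 -m pendant '[[[0,0,0],[0,0,9],0.01],[[0,0,0],[0,0,9],0.01],[[0,0,0],[0,0,9],0.01]]' 50; python3 m.py
```

```text
clock: 11.6
position: [0.5113, 0.0471, 0.1262]
ee_rot: [-1.392, -2.812, -0.002]
force: [1.0, 3.1, 5.8]
width: 0.154
11.6 yaw 127.3 F [1.  3.1 5.8] T [ 0.56 -0.44  0.24] w 14.2 [ 0.38  0.49 -0.77  1.92  0.42  0.91  0.05] eff7 1.96
clock: 11.98
position: [0.5115, 0.0472, 0.1262]
ee_rot: [-2.01, -2.41, -0.001]
force: [1.1, 1.3, 4.5]
width: 0.151
11.97 yaw 100.3 F [1.1 1.3 4.5] T [ 0.54 -0.6   0.31] w 13.9 [ 0.3   0.45 -0.65  1.92  0.35  0.88 -0.35] eff7 1.99
```

```bash
cat > m.py <<'E'
from h import *
T=[];Fo=[];e=[];ps=[]
for i in range(8):
    arm.get_image('top');s=arm.observe();T.append(s['ft_torque']);Fo.append(s['force']);e.append(s['joint_efforts'][-1]);ps.append(s['position'])
T=np.array(T)
print(round(s['clock'],2),'yaw',round(np.degrees(np.arctan2(*cur()[1][[1,0],0])),1),'F',np.mean(Fo,0).round(1),'T',T.mean(0).round(3),'sd',T[:,2].std().round(3),'w',round(s['width']*91.8,1),'j7',s['joints'][6].round(2),'eff7',np.mean(e).round(2),'p',np.mean(ps,0).round(4))
E
python3 m.py
python3 -m pendant '[[[0,0,0],[0,0,9],0.01],[[0,0,0],[0,0,0],0.01]]' 50 >/dev/null; python3 m.py
python3 -m pendant '[[[0,0,0],[0,0,9],0.01],[[0,0,0],[0,0,0],0.01]]' 50 >/dev/null; python3 m.py
```

```text
12.38 yaw 100.7 F [1.9 2.9 6.3] T [ 0.654 -0.575 -0.207] sd 0.059 w 13.5 j7 -0.35 eff7 0.06 p [0.5115 0.0472 0.1262]
13.03 yaw 91.7 F [1.6 3.4 6.9] T [ 0.675 -0.624 -0.244] sd 0.024 w 13.6 j7 -0.48 eff7 0.2 p [0.5115 0.0472 0.1262]
13.68 yaw 82.7 F [1.9 2.6 6.9] T [ 0.663 -0.665 -0.254] sd 0.019 w 13.8 j7 -0.62 eff7 0.2 p [0.5116 0.0472 0.1262]
```

```bash
cat > q.py <<'E'
from h import *
s=arm.observe();print(round(s['clock'],2),'yaw',round(np.degrees(np.arctan2(*cur()[1][[1,0],0])),1),'F',s['force'].round(1),'Tz',s['ft_torque'][2].round(3),'w',round(s['width']*91.8,1),'j7',s['joints'][6].round(2),'eff7',s['joint_efforts'][-1].round(2))
E
python3 -m pendant '[[[0,0,0],[0,0,5],0.01],[[0,0,0],[0,0,5],0.01]]' 50 >/dev/null; python3 q.py
python3 -m pendant '[[[0,0,0],[0,0,5],0.01]]' 50 >/dev/null; python3 q.py
python3 -m pendant '[[[0,0,0],[0,0,5],0.01]]' 50 >/dev/null; python3 q.py
python3 -m pendant '[[[0,0,0],[0,0,5],0.01]]' 50 >/dev/null; python3 q.py
```

```text
13.93 yaw 72.6 F [2.2 3.3 5.1] Tz 0.283 w 13.8 j7 -0.77 eff7 1.03
14.05 yaw 67.6 F [2.3 2.9 6.3] Tz 0.254 w 13.8 j7 -0.85 eff7 1.01
14.18 yaw 62.6 F [2.6 2.  6. ] Tz 0.273 w 14.0 j7 -0.92 eff7 1.01
14.3 yaw 57.6 F [2.7 2.4 5. ] Tz 0.311 w 13.6 j7 -1.0 eff7 1.01
```

```bash
for i in 1; do
python3 -m pendant '[[[0,0,0],[0,0,5],0.01]]' 50 >/dev/null; python3 q.py
python3 -m pendant '[[[0,0,0],[0,0,5],0.01]]' 50 >/dev/null; python3 q.py
python3 -m pendant '[[[0,0,0],[0,0,5],0.01]]' 50 >/dev/null; python3 q.py
python3 -m pendant '[[[0,0,0],[0,0,5],0.01]]' 50 >/dev/null; python3 q.py; done
```

```text
14.43 yaw 52.6 F [2.5 3.4 5.7] Tz 0.237 w 13.6 j7 -1.07 eff7 1.01
14.55 yaw 47.6 F [2.5 2.2 7.1] Tz 0.233 w 13.5 j7 -1.15 eff7 1.01
14.68 yaw 42.6 F [2.4 2.1 6. ] Tz 0.25 w 13.6 j7 -1.23 eff7 1.02
14.8 yaw 37.6 F [3.1 2.7 6. ] Tz 0.212 w 13.4 j7 -1.3 eff7 1.02
```

```bash

python3 -m pendant '[[[0,0,0],[0,0,5],0.01]]' 50 >/dev/null; python3 q.py
python3 -m pendant '[[[0,0,0],[0,0,5],0.01]]' 50 >/dev/null; python3 q.py
python3 -m pendant '[[[0,0,0],[0,0,5],0.01]]' 50 >/dev/null; python3 q.py
python3 -m pendant '[[[0,0,0],[0,0,5],0.01]]' 50 >/dev/null; python3 q.py
```

```text
14.93 yaw 32.6 F [2.3 2.1 6.3] Tz 0.306 w 13.5 j7 -1.38 eff7 1.02
15.05 yaw 27.6 F [3.6 1.8 6.1] Tz 0.281 w 13.8 j7 -1.45 eff7 1.01
15.18 yaw 22.6 F [2.9 1.6 6.6] Tz 0.358 w 13.4 j7 -1.53 eff7 1.0
15.3 yaw 17.6 F [3.4 2.2 6.7] Tz 0.266 w 13.6 j7 -1.61 eff7 0.99
```

```bash

python3 -m pendant '[[[0,0,0],[0,0,5],0.01]]' 50 >/dev/null; python3 q.py
python3 -m pendant '[[[0,0,0],[0,0,5],0.01]]' 50 >/dev/null; python3 q.py
python3 -m pendant '[[[0,0,0],[0,0,5],0.01]]' 50 >/dev/null; python3 q.py
```

```text
15.43 yaw 12.6 F [2.6 1.5 6.4] Tz 0.31 w 13.6 j7 -1.68 eff7 0.98
15.55 yaw 7.6 F [3.2 2.2 5.4] Tz 0.288 w 13.9 j7 -1.76 eff7 0.96
15.68 yaw 2.6 F [3.2 0.8 6.6] Tz 0.302 w 13.5 j7 -1.84 eff7 0.95
```

```bash

python3 -m pendant '[[[0,0,0],[0,0,5],0.01]]' 50 >/dev/null; python3 q.py
python3 -m pendant '[[[0,0,0],[0,0,5],0.01]]' 50 >/dev/null; python3 q.py
python3 -m pendant '[[[0,0,0],[0,0,5],0.01]]' 50 >/dev/null; python3 q.py
```

```text
15.8 yaw -2.4 F [2.1 2.  7.4] Tz 0.309 w 13.6 j7 -1.91 eff7 0.94
15.93 yaw -7.4 F [2.8 1.  6.7] Tz 0.419 w 13.7 j7 -1.99 eff7 0.92
16.05 yaw -12.4 F [2.9 1.  6.5] Tz 0.389 w 13.9 j7 -2.07 eff7 0.91
```

```bash

python3 -m pendant '[[[0,0,0],[0,0,5],0.01]]' 50 >/dev/null; python3 q.py
python3 -m pendant '[[[0,0,0],[0,0,5],0.01]]' 50 >/dev/null; python3 q.py
python3 - <<'E'
from h import *
print(flatfit(4,-.009,.009))
Y=np.array([72.6,67.6,62.6,57.6,52.6,47.6,42.6,37.6,32.6,27.6,22.6,17.6,12.6,7.6,2.6,-2.4,-7.4,-12.4]);T=np.array([.283,.254,.273,.311,.237,.233,.25,.212,.306,.281,.358,.266,.31,.288,.302,.309,.419,.389])
for b in (.25,.26):
  for o in range(50,10,-5):print(b,o,((T-b-.18*np.radians(np.maximum(o-Y,0)))**2).sum().round(5))
E
```

```text
16.18 yaw -17.4 F [1.7 0.3 5.8] Tz 0.396 w 13.8 j7 -2.14 eff7 0.89
16.3 yaw -22.4 F [2.9 0.7 7.4] Tz 0.424 w 13.8 j7 -2.22 eff7 0.87
[[-0.13  0.86 77.6  97.  ]
 [-1.49 -2.8  68.76 94.  ]
 [-3.19 -1.59 71.91 97.  ]
 [ 1.58 -1.5  72.19 97.  ]]
0.25 50 0.05828
0.25 45 0.04127
0.25 40 0.03043
0.25 35 0.02563
0.25 30 0.02541
0.25 25 0.02827
0.25 20 0.03284
0.25 15 0.03896
0.26 50 0.07092
0.26 45 0.04999
0.26 40 0.03555
0.26 35 0.02745
0.26 30 0.02426
0.26 25 0.02445
0.26 20 0.02667
0.26 15 0.03076
```

```bash

python3 -m pendant '[[[0,0,0],[0,0,0],0.02],[[0,0,0],[0,0,0],0.03],[[0,0,0],[0,0,0],0.03]]' 50 
python3 q.py
python3 -m pendant '[[[0,0,-0.015],[0,0,0],0.03],[[0,0,-0.03],[0,0,0],0.03],[[0,0,-0.04],[0,0,0],0.03],[[0,0,-0.05],[0,0,0],0.03],[[0,0,0],[0,0,0],0.03]]' 50
python3 - <<'E'
from h import *
s=arm.observe();a=arm.get_image('wrist');cv2.imwrite('pics/w6.png',a[0][:,:,::-1])
p,d,P=cloud('wrist',s,a)
for k in arm.masks_of('wrist','knob_bar'):
        m=k['pixels'];K=P[m];K=K[(abs(K[:,2]-.1475)<.008)&(np.hypot(*(K[:,:2]-C).T)<.03)]
        if len(K)>20:print(k['conf'],cv2.minAreaRect((K[:,:2]*1000).astype(np.float32)))
x,y,z=fix(P);m=(y>.095)&(y<.142)&(abs(x)<.009)&(z>.06)&(z<.09);print(m.sum())
pp,d2,P2=cloud('top');cv2.imwrite('pics/t6.png',pp[:,:,::-1])
E
```

```text
clock: 16.88
position: [0.5099, 0.0461, 0.1251]
ee_rot: [-3.081, 0.615, 0.01]
force: [0.3, -0.6, 0.5]
width: 0.321
16.88 yaw -22.6 F [ 0.3 -0.6  0.5] Tz -0.013 w 29.5 j7 -2.22 eff7 0.04
clock: 17.5
position: [0.5134, 0.0467, 0.2654]
ee_rot: [-3.077, 0.615, -0.005]
force: [0.5, 0.2, -1.2]
width: 0.325
0.86 ((511.34332275390625, 45.749794006347656), (13.488113403320312, 41.368377685546875), 67.56436157226562)
475
```

View pics/w6.png

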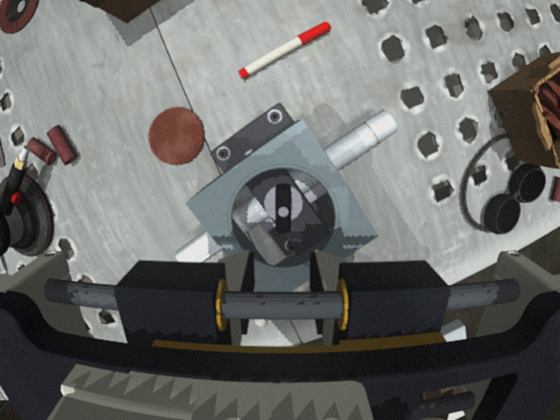

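View pics/t6.png

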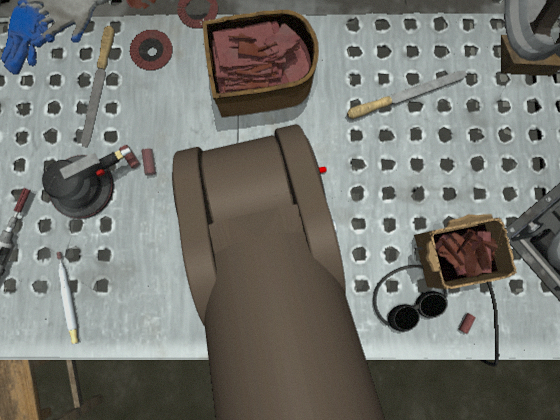

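```bash

python3 -m pendant '[[[0,0,-0.03],[0,0,0],0.03],[[0.021,0.051,0],[0,0,0],0.03],[[0.021,0.051,0],[0,0,0],0.03],[[0.021,0.051,0],[0,0,0],0.03],[[0.021,0.051,0],[0,0,0],0.03],[[0.021,0.051,0],[0,0,0],0.03],[[0,0,0],[0,0,0],0.03]]' 50
python3 - <<'E'
from h import *
pp,d2,P2=cloud('top');cv2.imwrite('pics/t7.png',pp[140:340,150:400,::-1].repeat(2,0).repeat(2,1))
print(flatfit(6,-.009,.009))
for l in('discs','punch','marker'):print(l,arm.look_for('top',l)[0])
x,y,z=fix(P2);m=(abs(x)<.025)&(z>.07)&(z<.09)&(abs(y)>.07)&(abs(y)<.2);print(np.percentile(y[m],[0.5,99.5]))
E
```

```text
clock: 18.52
position: [0.508, -0.2347, 0.2885]
ee_rot: [3.077, -0.628, -0.012]
force: [-0.5, 0.6, -0.6]
width: 0.326
[[ 2.320e+00  2.000e-02  7.538e+01  1.880e+02]
 [-1.260e+00  0.000e+00  7.542e+01  1.910e+02]
 [ 1.690e+00  1.300e-01  7.572e+01  1.900e+02]
 [-4.700e-01 -4.500e-01  7.444e+01  1.870e+02]
 [-1.250e+00 -6.700e-01  7.393e+01  1.890e+02]
 [-5.200e-01  2.700e-01  7.607e+01  1.870e+02]]
discs {'rect': [221.9, 194.7, 32.9, 28.6], 'conf': 0.83}
punch {'rect': [258.1, 308.6, 86.5, 39.3], 'conf': 0.63}
marker {'rect': [299.2, 173.2, 59.5, 12.3], 'conf': 0.88}
[-0.14617223  0.15157668]
```

View pics/t7.png

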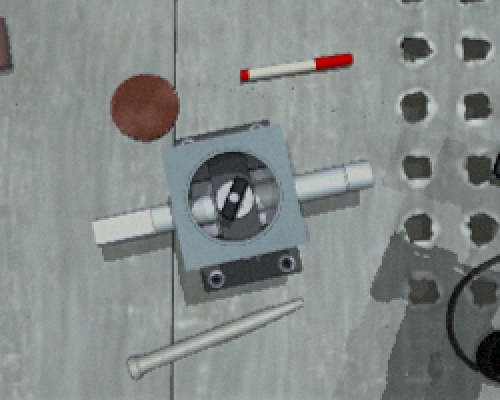

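```bash
python3 -c "
from cell import arm
print(arm.sign_off())"
```

```text
the job is handed in; nothing more can be done
None
```

The axle is clamped with one flat facing straight up, and the job was handed in at about 19 s of the 72 s allowed. No verdict came back, so these are my own last readings.

- **Axle:** I gripped the plain end and rolled the axle about 42° in the V. After clamping, the flat averaged 0.1° from level over six top-camera readings. Single readings scattered by about 2°, against a limit of 6°.
- **Clamp:** I reached through the port and turned the knob about 206° (3.6 rad) clockwise in one grip. The turning torque rose from about 0.26 to 0.42 N m. I put first contact roughly 50° before the end, so the clamp force should be about 80 N. That is inferred from noisy torque readings and the knob angle, because the force itself cannot be read. Hand-tight is 30 to 150 N.
- **Surroundings:** The discs, punch and marker were found within about 2 pixels (roughly 5 mm) of where they started. The robot ended clear of the fixture with near-zero force readings.
- **Check that failed:** The flat measurement taken while the arm was still holding the knob was unreliable because the arm partly blocked the camera. I repeated it with the arm out of the way, and the figures above are from that repeat.

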